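Hold the belt pulley on the spindle flat

ROBOT

A 6-joint arm with a two-finger parallel gripper is mounted at the origin on the work surface. World frame = base frame: x ahead of the robot, y to its left, z up, the work surface at z = 0. Lengths are in m, angles in rad, forces in N, time in s.
With the tool pointing down it reaches from about 0.375 to 0.9 m from the base axis. Payload 3.1 kg.
Tool frame: the origin (TCP) lies on the centre line of the jaws, within the pads' length; the fingertips stand 22 mm ahead of it and the grasp point (between the pads) lies 3 mm ahead of it; z points along the fingers, y is the line along which they close (so a half turn about z gives the same grasp; the last joint's range is limited). The gripper opens to 85 mm and grips with 20 to 120 N. Pads are 22 mm wide; open, the fingers measure 114 mm over their backs; the gripper's body (76 mm by 85 mm) begins 54 mm behind the grasp point. The pads swing forward as they close: fully open they stand 13 mm farther back than shut.
Start: joints at [1.063, 0.527, 1.433, -0, 1.181, -0.178], TCP at [0.202, 0.592, 0.253] pointing down, gripper open.
Joint ranges: [-3.08, 3.08], [-0.75, 2.2], [0.22, 2.44], [-1.43, 4.57], [0, 2.65], [-2.85, 2.85]. Speed limits (rad/s): [2.79, 2.79, 3.14, 3.14, 3.14, 3.14].

INTERFACE

Orientations are given as a 3x3 rotation matrix whose columns are the frame's x, y, z axes.
In Python, from rig import arm, camera, job_done gives the robot as it stands.
- The arm moves only by the tool step_arm, never from a script. Its argument "rows" is a list of rows, each an object of numbers: "dx", "dy", "dz": the shift along the world's x, y, z in m; "ax", "ay", "az": the turn, a rotation vector about the world's x, y, z in rad; "gripper": the opening, from 0 (shut) to 1 (fully open). A call has exactly 10 rows; each row is the pose to reach, as a shift and turn from the pose commanded when the call began; what a row does not reach only later rows make up. A row lasts 1/8 s, in which the tool goes at most 62.5 mm and 10.7 degrees, less where a joint would pass 70% of its speed; a pose out of reach is approached as far as the arm can. A call with a gripper value outside its range is refused whole. The fingers move at their own pace and stop on an object; "squeeze" is the grip in N (left out, the last holds). Time passes only in rows, so rows that repeat a pose let the fingers close, or fill a call up. It gives the time, the measured TCP pose, the force, the opening and the grip force at its end, in the units of the state.
- arm.read_state(): the state, without advancing time (a new reading comes with each control period).
- camera(name): name is "scene" or "top" or "wrist"; returns a dict with "img" (400x640x3 uint8, red, green, blue), "range_z" (400x640 float32, m along the optical axis (not along the pixel's ray), 0 where there is no reading), "fx", "fy", "cx", "cy" (pixels), "xyz" and "attitude" of the camera in the world; the wrist camera has in their place "T_tool_cam" (4x4, takes a point from camera to tool coordinates, whose origin is the TCP and whose axes are the flange's). Camera axes: x right, y down, z forward; pixel columns grow to the right and rows downward; lengths in m; the calibration is good to about 2 mm. The wrist camera is an equidistant fisheye: a pixel r from the principal point sees the ray r / f radians off the axis. A picture is of the moment at which its call begins: read the wrist's pose just before it.
- job_done(): hands the job in; it is judged then, once.
The state is a dict: "time_s": time; "joints": joint angles; "joint_vel": joint speeds; "effort": joint torques, N m; "tool_pos": TCP position; "tool_rot": TCP orientation; "ft_force": force on the tool from outside, world axes, zero at the start; "torque": the same for the moment, N m; "gripper_width": finger opening in m; "gripper_force": force on a finger pad.
Only numpy, scipy, OpenCV 4.12 (cv2) and the standard library are available. Lean on these libraries where they do the work, as an engineer would, in place of code of your own. Each camera call takes 0.05 s, during which the arm holds its last target. There are 200 camera calls.

TASK

I am putting the drive of this bench turntable back together. Pinch the bare upright spindle and turn it until the bright milled flat you feel on it faces squarely out of the open side of the tray, then thread the loose belt pulley, hub up, onto the spindle and hold it with its brass set-screw square on the flat and its belt groove level with the groove of the motor's pulley. Finish while still holding it there, ready for me to tighten the screw, and leave the glass tube, the tin and the spanner where they are.

Things in the scene. Friction and masses are not known exactly. Their poses are not given: they have to be found in the camera images.
- turntable: drive of the turntable, fixed: green tray with 85 mm walls on three sides, none on the open side. Origin at bench level on the spindle's axis, x squarely out of the open side, y to the motor, z up. Walls at x = -98, y = -108, y = 219 mm; open edge at x = 100. Motor 155 mm from the spindle along y, 94 wide, its 50 mm pulley's shaft ends at z = 125. Spindle bearing 94 wide, top at z = 50
- spindle: the upright dark steel spindle that turns in the bearing: 25 mm in diameter, bare from 50 to 145 mm above the bench. Origin at bench level on its axis, x towards the flat, z up. It turns without limit either way against light friction (0.06 N m) and stays where it is left
- flat (a point): centre of the bright milled flat on the spindle, 120 mm above the bench: 18 mm wide, from 98 mm above the bench to the spindle's end at 145 mm (2 mm chamfer there), 8.5 mm from the axis, so that the spindle measures 21 mm across the flat and 25 mm elsewhere. Turns with the spindle: x points straight out of the flat, z up
- motor_groove (a point): centre of the motor pulley's belt groove, on the motor's axis, 94 mm above the bench
- pulley: loose aluminium belt pulley, about 0.35 kg, hub up on the bench. Origin at the centre of its underside, z up, x along its set-screw. Disc 80 mm in diameter, 18 high, with the belt groove at 9 mm; hub above it 44 mm in diameter, up to 46 mm; plain bore 28 mm right through. On the spindle it slides and turns freely and drops to the bearing if let go
- set_screw (a point): outer end of the brass set-screw's 13 mm head, which stands 12 mm out of the side of the pulley's hub: 34 mm from the pulley's axis, 32 mm above its underside
- glass_tube: loose clear glass tube, 60 mm in diameter, 140 mm high, standing; origin at the centre of its underside. Leave alone
- tin: loose tin of polish, 66 mm in diameter, 90 mm high, standing; origin at the centre of its underside. Leave alone
- spanner: loose steel spanner, 170 mm long, lying along its x. Leave alone
Mind the look-alikes: they are no part of the job. Leave any green look-alike of the pulley alone.

How it is judged:
On the way:
1. the fingers have turned the spindle so that its flat faces squarely out of the open side (angle between the x axis of flat and the x axis of turntable, either way round below 0.17 rad and x of flat in the frame of turntable above 0 m and contact force between the fingers and spindle above 1 N and horizontal distance between pulley and turntable above 0.06 m), for 0.2 s.
At the end, for the whole second after the job is handed in: The gripper holds the pulley still and upright on the spindle: flat facing out of the open side within 0.2 rad (0.17 when first turned), set-screw out of the flat within 0.17 rad, groove level with the motor pulley's within 5 mm, bystanders not moved 30 mm (angle between the x axis of flat and the x axis of turntable, either way round below 0.2 rad and x of flat in the frame of turntable above 0 m and angle between the x axis of pulley and the x axis of flat, either way round below 0.17 rad and x of set_screw in the frame of flat above 0 m and horizontal distance between pulley and turntable below 0.004 m and angle between pulley's own z axis and vertical below 0.1 rad and contact force between the fingers and pulley above 3 N and linear speed of pulley below 0.02 m/s and z of pulley in the frame of motor_groove between -0.014 and -0.004 m); the arm keeps its last pose, push and grip.
It fails at once if the glass tube is moved (distance of glass_tube from where it was at the start of the episode above 0.03 m).
It fails at once if the tin is moved (distance of tin from where it was at the start of the episode above 0.03 m).
It fails at once if the spanner is moved (distance of spanner from where it was at the start of the episode above 0.03 m).
It also fails if it takes over 67 s, if anything falls off the work surface, if the arm or the gripper's body presses on something with over 40 N, if the wrist force passes 120 N, or if a joint passes its speed limit or range.

## Working session

There is one attempt and no reset: what is moved stays moved. The work goes in short steps, Python scripts to look and compute and a tool call to move; the robot and the scene stay as the last step left them, time stands still between calls to the robot, and variables do not carry over. Pictures are saved under pics/ and viewed, at most 10 in all, crops included, and the job is handed in when it is done.

Besides the shell and the picture viewer there is one more tool, called after ">>>" as name(argument=value, ...), one argument or row to a line, values as JSON. step_arm: Moves the arm, as the interface text tells. Its arguments: {"type":"object","properties":{"rows":{"type":"array","items":{"type":"object","properties":{"dx":{"type":"number"},"dy":{"type":"number"},"dz":{"type":"number"},"ax":{"type":"number"},"ay":{"type":"number"},"az":{"type":"number"},"gripper":{"type":"number"}}}},"squeeze":{"type":"number"}},"required":["rows"]}

```bash
mkdir -p pics; ls; cat > h.py <<'E'
import numpy as np, cv2
from rig import arm, camera, job_done
def pts(c):
    z=c["range_z"]; v,u=np.mgrid[:400,:640]
    P=np.stack([(u-c["cx"])/c["fx"]*z,(v-c["cy"])/c["fy"]*z,z],-1)
    R=np.array(c["attitude"]); 
    return P@R.T+np.array(c["xyz"])
def ray(c,u,v):
    d=np.array([(u-c["cx"])/c["fx"],(v-c["cy"])/c["fy"],1.]); return np.array(c["attitude"])@d
def onplane(c,u,v,h):
    d=ray(c,u,v); o=np.array(c["xyz"]); return o+d*(h-o[2])/d[2]
E
python3 - <<'E'
from h import *
import pickle
d={}
for n in("scene","top"):
    c=camera(n); d[n]=c
    cv2.imwrite(f"pics/{n}.png",c["img"][:,:,::-1]); print(n,c["fx"],c["cx"],c["cy"],c["xyz"],np.array(c["attitude"]).round(3).tolist())
pickle.dump(d,open("d.pkl","wb"))
print(arm.read_state())
E
```

```text
pics
scene 388.81993616692006 317.1943212010088 196.1447573861223 [ 1.15370168 -0.19585194  1.0641794 ] [[0.199, 0.843, -0.499], [0.98, -0.168, 0.107], [0.006, -0.511, -0.86]]
top 415.7876391133807 330.29710321838706 195.8219046940014 [ 0.51763107 -0.07072373  1.17330387] [[0.022, -0.997, 0.07], [-1.0, -0.023, -0.018], [0.019, -0.069, -0.997]]
{'time_s': 0.1, 'joints': array([ 1.06349445e+00,  5.28354184e-01,  1.43378282e+00, -1.23657560e-06,
        1.18140522e+00, -1.78493014e-01]), 'joint_vel': array([ 0.00091087, -0.00234553, -0.00218392, -0.00245292,  0.00086289,
       -0.00096376]), 'effort': array([-5.24402531e-04, -4.43304884e+01, -1.78585070e+01, -2.50762887e-04,
        3.88108136e-03, -1.26951156e-05]), 'tool_pos': array([0.20149165, 0.59099   , 0.25244037]), 'tool_rot': array([[-9.46427642e-01,  3.22914576e-01, -9.46140864e-04],
       [ 3.22915778e-01,  9.46426170e-01, -1.70459280e-03],
       [ 3.45014612e-04, -1.91879756e-03, -9.99998100e-01]]), 'ft_force': array([-0.25824773, -0.4354682 , -0.1432936 ]), 'torque': array([ 0.03799294,  0.00397654, -0.00205303]), 'gripper_force': 0.0, 'gripper_width': 0.08556956234416901}
```

View pics/scene.png

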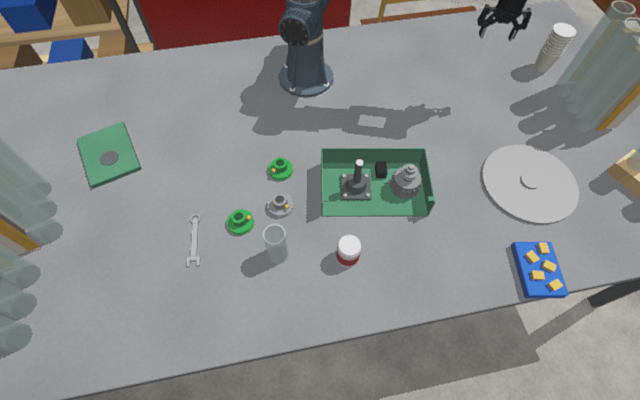

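View pics/top.png

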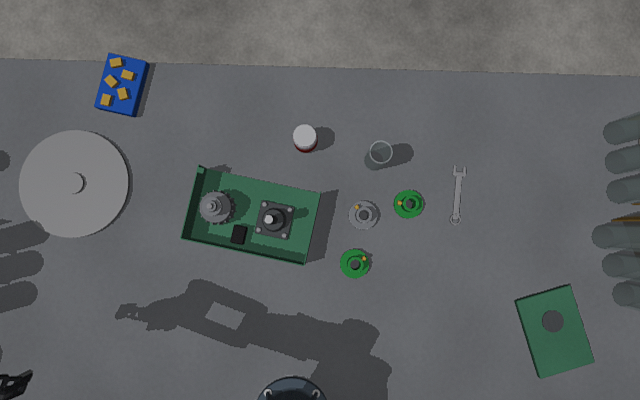

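The loose pulley candidates in top view are grey at (364,214), green at (408,204) and green at (355,263). The grey aluminium one with the brass screw at about (358,207) fits the description; the green ones are look-alikes. The tray is centred near (250,215) with its open side facing +x, up in the picture. The spindle tip is at (269,219), the tin at (305,138), the glass at (380,153) and the spanner at (458,195).

```bash
python3 - <<'E'
from h import *
import pickle
d=pickle.load(open("d.pkl","rb"))
t=d["top"]; P=pts(t); im=t["img"].astype(int)
print("bench z",P[300:310,500:505,2].mean())
# spindle top
sub=np.zeros((400,640),bool); sub[200:240,250:300]=1
m=sub&(P[...,2]>.13)&(P[...,2]<.16); v,u=np.nonzero(m); print("spindle top",m.sum(),P[m].mean(0),np.median(P[m],0),onplane(t,(u.min()+u.max())/2,(v.min()+v.max())/2,.145),u.min(),u.max(),v.min(),v.max())
# motor shaft
sub[:]=0; sub[185:230,195:240]=1
m=sub&(P[...,2]>.10)&(P[...,2]<.14); print("motor shaft",m.sum(),P[m].mean(0))
m=sub&(P[...,2]>.03)&(P[...,2]<.14); print("motor",m.sum(),P[m].mean(0),P[m].max(0))
# walls
sub[:]=0; sub[160:270,175:325]=1
m=sub&(P[...,2]>.078)&(P[...,2]<.09)&(im[...,1]>im[...,0]*1.3); 
v,u=np.nonzero(m); print(len(v))
# tray minarea rect of green at low height
g=sub&(im[...,1]>im[...,0]*1.25)&(P[...,2]<.02)&(P[...,2]>-.02)
q=P[g][:,:2].astype(np.float32); print(cv2.minAreaRect(q*1000))
q=P[m][:,:2].astype(np.float32); print(cv2.minAreaRect(q*1000))
# pulley
sub[:]=0; sub[195:235,345:384]=1
m=sub&(P[...,2]>.01)&(P[...,2]<.03)
print("disc",cv2.minEnclosingCircle((P[m][:,:2]*1000).astype(np.float32)))
m=sub&(P[...,2]>.038)&(P[...,2]<.056); print("hub",cv2.minEnclosingCircle((P[m][:,:2]*1000).astype(np.float32)),P[m].mean(0))
b=sub&(im[...,0]>im[...,2]*1.5)&(im[...,0]>110); v,u=np.nonzero(b); print("brass",b.sum(),u.mean(),v.mean(),onplane(t,u.mean(),v.mean(),.038))
for n,(a,b_,c_,e) in dict(tin=(120,155,290,320),glass=(138,170,366,396)).items():
    sub[:]=0; sub[a:b_,c_:e]=1; m=sub&(P[...,2]>.04)
    print(n,m.sum(),P[m].mean(0),P[m].max(0))
c=d["scene"]["img"]; a=cv2.resize(t["img"][150:280,180:430],None,fx=3,fy=3,interpolation=cv2.INTER_CUBIC)
cv2.imwrite("pics/crop1.png",a[:,:,::-1])
E
```

```text
bench z -0.0002250770709294647
spindle top 82 [0.52974897 0.06104764 0.14463028] [0.52908609 0.06075754 0.14518993] [0.53016382 0.06078288 0.145     ] 264 274 214 223
motor shaft 292 [0.559462   0.21313112 0.10995076]
motor 1022 [0.55978313 0.20985067 0.07605738] [0.61916124 0.27820475 0.12660436]
490
((538.8439331054688, 134.38075256347656), (354.03277587890625, 209.53334045410156), 79.0718002319336)
((540.0029296875, 117.48748016357422), (331.1425476074219, 199.18618774414062), 78.8717269897461)
disc ((548.4463500976562, -182.87506103515625), 40.168453216552734)
hub ((552.0850830078125, -178.2276611328125), 27.126583099365234) [ 0.54870647 -0.1814244   0.045798  ]
brass 15 356.53333333333336 206.53333333333333 [ 0.56945787 -0.16328429  0.038     ]
tin 536 [ 0.74485221 -0.01971263  0.09919103] [0.78195939 0.01298666 1.17330387]
glass 435 [ 0.70500732 -0.21334014  0.10623946] [ 0.73452216 -0.07072373  1.17330387]
```

View pics/crop1.png

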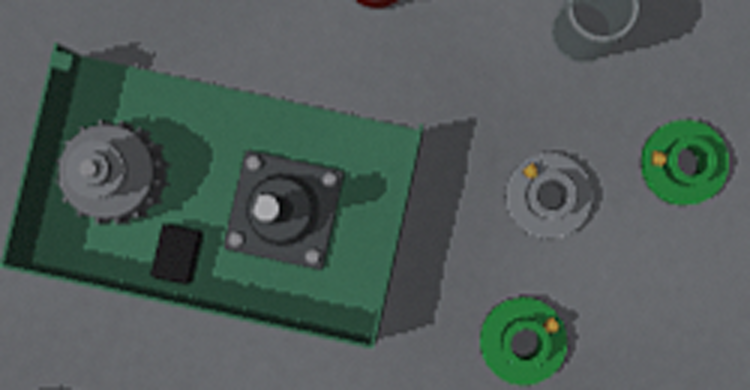

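```bash
python3 - <<'E'
from h import *
c=camera("wrist"); print(np.array(c["T_tool_cam"]).round(3),c["fx"],c["cx"],c["cy"])
import pickle
d=pickle.load(open("d.pkl","rb"))["scene"]
# spindle pixels in scene
for z in(.05,.098,.12,.145):
    p=np.array(d["attitude"]).T@(np.array([.53,.061,z])-d["xyz"]); print(z,d["cx"]+d["fx"]*p[0]/p[2],d["cy"]+d["fy"]*p[1]/p[2])
E
```

```text
[[-0.001 -0.954 -0.299  0.076]
 [ 1.    -0.    -0.     0.001]
 [ 0.    -0.299  0.954 -0.121]
 [ 0.     0.     0.     1.   ]] 309.70691628693146 317.1972523232858 197.50035270660783
0.05 356.23843191163945 179.7274024992815
0.098 357.7153193582308 170.99949354546416
0.12 358.4276308474067 166.78997179847232
0.145 359.2660430872048 161.83523695282565
```

>>> step_arm(
  rows=[
    {"dx": 0.024,"dy": -0.05,"dz": -0.005},
    {"dx": 0.048,"dy": -0.1,"dz": -0.01},
    {"dx": 0.072,"dy": -0.15,"dz": -0.015},
    {"dx": 0.096,"dy": -0.2,"dz": -0.02},
    {"dx": 0.12,"dy": -0.25,"dz": -0.025},
    {"dx": 0.144,"dy": -0.3,"dz": -0.03},
    {"dx": 0.168,"dy": -0.35,"dz": -0.035},
    {"dx": 0.192,"dy": -0.4,"dz": -0.04},
    {"dx": 0.216,"dy": -0.45,"dz": -0.05},
    {"dx": 0.24,"dy": -0.5,"dz": -0.06},
  ],
)

```text
schema error: expected keys dx, dy, dz, ax, ay, az, gripper
```

```bash
cat >> h.py <<'E'
def wrist():
    s=arm.read_state(); c=camera("wrist"); T=np.eye(4); T[:3,:3]=s["tool_rot"]; T[:3,3]=s["tool_pos"]
    c["T"]=T@np.array(c["T_tool_cam"]); return s,c
def wdir(c,u,v):
    a=(np.asarray(u,float)-c["cx"])/c["fx"]; b=(np.asarray(v,float)-c["cy"])/c["fy"]; r=np.hypot(a,b)+1e-12
    return np.stack([a/r*np.sin(r),b/r*np.sin(r),np.cos(r)],-1)
def wpts(c):
    v,u=np.mgrid[:400,:640]; d=wdir(c,u,v); z=c["range_z"]
    P=d*(z/np.maximum(d[...,2],.1))[...,None]; return P@c["T"][:3,:3].T+c["T"][:3,3]
def wproj(c,p):
    q=c["T"][:3,:3].T@(np.array(p)-c["T"][:3,3]); r=np.arctan2(np.hypot(q[0],q[1]),q[2]); n=np.hypot(q[0],q[1])
    return c["cx"]+c["fx"]*r*q[0]/n, c["cy"]+c["fy"]*r*q[1]/n
def wplane(c,u,v,h):
    d=c["T"][:3,:3]@wdir(c,u,v); o=c["T"][:3,3]; return o+d*(h-o[2])/d[2]
E
cat > look.py <<'E'
from h import *; import sys,pickle
s,c=wrist(); pickle.dump(c,open("w.pkl","wb")); print(s["time_s"],s["tool_pos"],s["gripper_width"])
p=np.array([float(x) for x in sys.argv[2:5]]); R=int(sys.argv[5])
u,v=wproj(c,p); u,v=int(u),int(v); print(u,v)
y0,x0=max(v-R,0),max(u-R,0); a=c["img"][y0:v+R,x0:u+R]; print("origin",x0,y0)
k=560//max(a.shape[:2]) or 1
cv2.imwrite(f"pics/{sys.argv[1]}.png",cv2.resize(a,None,fx=k,fy=k,interpolation=cv2.INTER_CUBIC)[:,:,::-1]); print("scale",k)
E
python3 look.py s1 .53 .061 .12 70
```

```text
0.15 [0.20153376 0.59108513 0.25255238] 0.08546596115609724
119 425
origin 49 355
scale 4
```

View pics/s1.png

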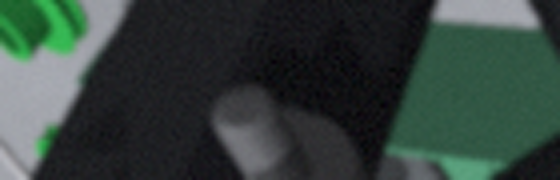

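The move was refused because every key is required, so this crop is still the start view. It shows the spindle tip at crop (245,105), too far away to judge the flat. I'll repeat the move with all keys.

>>> step_arm(
  rows=[
    {"dx": 0.024,"dy": -0.05,"dz": -0.005,"ax": 0,"ay": 0,"az": 0,"gripper": 1},
    {"dx": 0.048,"dy": -0.1,"dz": -0.01,"ax": 0,"ay": 0,"az": 0,"gripper": 1},
    {"dx": 0.072,"dy": -0.15,"dz": -0.015,"ax": 0,"ay": 0,"az": 0,"gripper": 1},
    {"dx": 0.096,"dy": -0.2,"dz": -0.02,"ax": 0,"ay": 0,"az": 0,"gripper": 1},
    {"dx": 0.12,"dy": -0.25,"dz": -0.025,"ax": 0,"ay": 0,"az": 0,"gripper": 1},
    {"dx": 0.144,"dy": -0.3,"dz": -0.03,"ax": 0,"ay": 0,"az": 0,"gripper": 1},
    {"dx": 0.168,"dy": -0.35,"dz": -0.035,"ax": 0,"ay": 0,"az": 0,"gripper": 1},
    {"dx": 0.192,"dy": -0.4,"dz": -0.04,"ax": 0,"ay": 0,"az": 0,"gripper": 1},
    {"dx": 0.216,"dy": -0.45,"dz": -0.05,"ax": 0,"ay": 0,"az": 0,"gripper": 1},
    {"dx": 0.24,"dy": -0.5,"dz": -0.06,"ax": 0,"ay": 0,"az": 0,"gripper": 1},
  ],
)

```text
time_s: 1.45
tool_pos: [0.4426, 0.0898, 0.1932]
tool_rot: [[-0.946, 0.323, 0.001], [0.323, 0.946, 0.0], [-0.001, 0.0, -1.0]]
ft_force: [0.5, 0.7, 0.1]
gripper_width: 0.0854
gripper_force: 0.0
```

```bash
python3 look.py s2 .53 .061 .12 60
```

```text
1.45 [0.442621   0.08976108 0.1932323 ] 0.08539735914672274
317 324
origin 257 264
scale 4
```

View pics/s2.png

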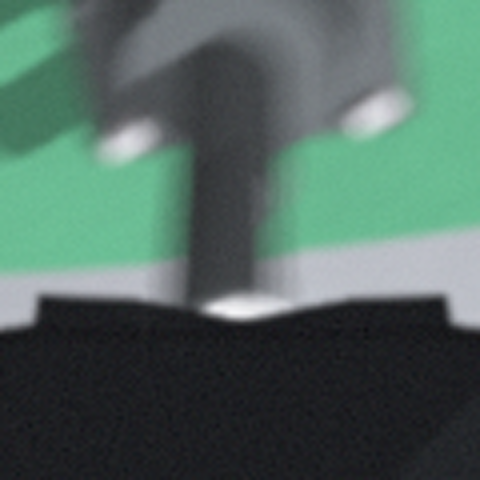

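The wrist view (blurred) shows the spindle shaft at crop (225,200) with a bright top face at (245,305). No flat is evident on the robot side. I'll check azimuth numerically from both views.

```bash
cat > cross.py <<'E'
from h import *
import sys
S=np.array([.530,.061])
def prof(P,I,name):
    m=(np.hypot(P[...,0]-S[0],P[...,1]-S[1])<.02)&(P[...,2]>.1)&(P[...,2]<.142)
    q=P[m]; r=np.hypot(*(q[:,:2]-S).T); a=np.degrees(np.arctan2(q[:,1]-S[1],q[:,0]-S[0])); b=I[m].mean(1)
    print(name,m.sum())
    for k in range(-180,180,20):
        j=(a>=k)&(a<k+20)
        if j.sum()>2: print(k+10,j.sum(),(np.median(r[j])*1e3).round(1),b[j].mean().round())
E
python3 - <<'E'
from cross import *
import pickle
s,c=wrist(); prof(wpts(c),c["img"],"wrist")
i=c["img"].mean(2)
for z in (.105,.12,.135):
    u,v=wproj(c,[.53,.061,z]); v=int(v);u=int(u); print(z,u,v,i[v,u-20:u+21].astype(int).tolist())
sc=camera("scene")
prof(pts(sc),sc["img"],"scene")
i=sc["img"].mean(2).astype(int)
for v in range(155,182,2): print(v,i[v,346:372].tolist())
tp=camera("top"); i=tp["img"].mean(2).astype(int)
for v in range(210,236,2): print(v,i[v,258:292].tolist())
E
```

```text
wrist 882
-170 142 11.1 59.0
-150 90 10.9 57.0
-130 59 10.7 98.0
-110 10 11.4 137.0
110 78 12.7 81.0
130 160 12.4 73.0
150 175 11.9 66.0
170 167 11.6 58.0
0.105 322 307 [152, 152, 150, 152, 151, 152, 146, 132, 98, 70, 57, 55, 54, 57, 57, 59, 62, 60, 57, 50, 52, 50, 59, 63, 69, 75, 73, 71, 72, 74, 72, 73, 75, 87, 112, 131, 138, 143, 146, 148, 146]
0.12 322 319 [152, 152, 151, 154, 151, 153, 140, 119, 85, 62, 55, 54, 56, 59, 60, 59, 64, 63, 62, 57, 60, 58, 61, 62, 69, 72, 72, 74, 70, 74, 75, 72, 72, 75, 95, 123, 144, 149, 152, 152, 152]
0.135 322 331 [196, 194, 195, 196, 196, 191, 169, 131, 84, 55, 57, 61, 67, 70, 82, 89, 102, 115, 132, 152, 164, 172, 182, 186, 182, 180, 179, 167, 155, 141, 126, 112, 101, 93, 88, 113, 156, 185, 196, 200, 199]
scene 63
-70 8 13.0 67.0
-50 10 13.0 58.0
-30 14 14.4 63.0
-10 16 15.1 65.0
10 10 14.5 79.0
30 3 13.1 101.0
155 [73, 73, 74, 71, 72, 72, 71, 73, 73, 71, 72, 73, 73, 72, 71, 73, 71, 73, 72, 72, 72, 73, 74, 75, 73, 74]
157 [72, 72, 71, 73, 74, 71, 74, 71, 74, 71, 69, 69, 67, 65, 69, 67, 70, 72, 73, 75, 75, 75, 72, 73, 74, 74]
159 [71, 73, 72, 71, 73
[... 2595 characters left out ...]
73, 76, 77, 78, 72, 53, 64, 77, 76, 75, 76, 77, 76, 79, 75, 75, 76, 75, 76, 76, 77, 54, 35, 31, 30, 40, 49, 48, 51, 50, 48, 42, 61]
228 [136, 122, 75, 47, 76, 75, 74, 64, 51, 57, 72, 78, 77, 77, 76, 75, 78, 78, 76, 70, 58, 37, 28, 33, 52, 71, 70, 74, 50, 50, 49, 45, 44, 58]
230 [145, 144, 114, 46, 76, 74, 76, 74, 76, 64, 53, 47, 43, 50, 53, 49, 47, 42, 31, 31, 32, 48, 53, 73, 77, 77, 74, 56, 49, 52, 48, 44, 59, 58]
232 [89, 72, 61, 71, 72, 73, 74, 73, 75, 75, 76, 76, 74, 74, 71, 69, 71, 69, 73, 72, 79, 76, 76, 77, 76, 74, 44, 49, 49, 51, 46, 47, 59, 56]
234 [81, 83, 81, 66, 64, 65, 72, 72, 72, 75, 74, 72, 73, 71, 72, 73, 75, 75, 74, 74, 75, 75, 74, 78, 89, 91, 94, 88, 64, 46, 41, 57, 58, 56]
```

The evidence points to a flat on the motor side. The scene silhouette of the upper spindle is cut on its right (col ~361, row 167), and the wrist profile has a plateau on its right. I'll look from there.

>>> step_arm(
  rows=[
    {"dx": 0.008,"dy": 0.009,"dz": 0,"ax": 0,"ay": 0,"az": -0.13,"gripper": 1},
    {"dx": 0.016,"dy": 0.018,"dz": 0,"ax": 0,"ay": 0,"az": -0.26,"gripper": 1},
    {"dx": 0.024,"dy": 0.027,"dz": 0,"ax": 0,"ay": 0,"az": -0.39,"gripper": 1},
    {"dx": 0.032,"dy": 0.036,"dz": 0,"ax": 0,"ay": 0,"az": -0.52,"gripper": 1},
    {"dx": 0.04,"dy": 0.045,"dz": 0,"ax": 0,"ay": 0,"az": -0.65,"gripper": 1},
    {"dx": 0.048,"dy": 0.052,"dz": 0,"ax": 0,"ay": 0,"az": -0.78,"gripper": 1},
    {"dx": 0.048,"dy": 0.052,"dz": 0,"ax": 0,"ay": 0,"az": -0.78,"gripper": 1},
    {"dx": 0.048,"dy": 0.052,"dz": 0,"ax": 0,"ay": 0,"az": -0.78,"gripper": 1},
    {"dx": 0.048,"dy": 0.052,"dz": 0,"ax": 0,"ay": 0,"az": -0.78,"gripper": 1},
    {"dx": 0.048,"dy": 0.052,"dz": 0,"ax": 0,"ay": 0,"az": -0.78,"gripper": 1},
  ],
)

```text
time_s: 2.9
tool_pos: [0.4895, 0.1434, 0.1933]
tool_rot: [[-0.446, 0.895, -0.0], [0.895, 0.446, -0.0], [0.0, -0.0, -1.0]]
ft_force: [0.1, -0.1, 0.0]
gripper_width: 0.0858
gripper_force: 0.0
```

```bash
python3 look.py s3 .53 .061 .11 40; python3 -c "
from cross import *
import pickle
c=pickle.load(open('w.pkl','rb')); prof(wpts(c),c['img'],'w')
P=wpts(c); m=(np.hypot(P[...,0]-S[0],P[...,1]-S[1])<.02)&(abs(P[...,2]-.145)<.003); print(P[m].mean(0))
i=c['img'].mean(2)
for z in (.08,.09,.105,.115,.125,.135):
    u,v=wproj(c,[.53,.061,z]); v=int(v);u=int(u); print(z,u,v,i[v,u-24:u+24].astype(int).tolist())
"
```

```text
2.9 [0.48947401 0.14336683 0.19333538] 0.085759539841352
315 317
origin 275 277
scale 7
w 978
-170 16 11.0 60.0
30 113 12.6 119.0
50 92 10.8 117.0
70 94 10.5 117.0
90 121 10.9 117.0
110 180 12.9 74.0
130 161 12.4 47.0
150 136 12.0 47.0
170 65 11.4 48.0
[0.52558046 0.06884111 0.14464188]
0.08 315 296 [90, 89, 93, 92, 90, 91, 91, 92, 91, 90, 86, 82, 76, 64, 61, 54, 61, 63, 63, 65, 63, 67, 68, 70, 69, 72, 69, 72, 71, 70, 65, 58, 56, 48, 43, 42, 39, 41, 43, 46, 62, 71, 74, 78, 77, 77, 78, 82]
0.09 315 303 [90, 88, 90, 91, 91, 90, 91, 90, 91, 91, 90, 87, 80, 60, 46, 41, 46, 47, 48, 48, 47, 46, 46, 42, 44, 47, 61, 84, 110, 118, 120, 115, 112, 107, 97, 88, 81, 76, 74, 64, 67, 79, 90, 91, 91, 94, 91, 89]
0.105 315 313 [94, 89, 91, 88, 91, 93, 93, 90, 92, 93, 89, 82, 72, 52, 41, 41, 44, 46, 48, 47, 44, 50, 43, 45, 45, 46, 62, 87, 109, 116, 117, 118, 117, 117, 115, 116, 117, 117, 116, 119, 116, 108, 100, 92, 92, 93, 92, 93]
0.115 315 321 [88, 89, 90, 91, 92, 91, 92, 89, 92, 93, 88, 78, 63, 45, 45, 40, 48, 46, 50, 46, 48, 47, 47, 45, 45, 46, 60, 88, 110, 116, 117, 116, 116, 118, 116, 118, 117, 119, 116, 116, 119, 123, 133, 140, 142, 140, 125, 118]
0.125 315 328 [92, 92, 94, 93, 91, 93, 89, 92, 91, 91, 84, 75, 55, 46, 45, 46, 51, 48, 44, 45, 48, 46, 46, 48, 44, 50, 61, 87, 108, 118, 117, 117, 118, 116, 115, 117, 115, 118, 117, 118, 118, 121, 130, 142, 147, 145, 144, 144]
0.135 315 337 [49, 48, 50, 47, 44, 49, 47, 50, 49, 51, 51, 52, 50, 50, 53, 54, 61, 70, 85, 102, 124, 139, 154, 165, 169, 172, 172, 172, 170, 165, 152, 137, 124, 121, 119, 119, 116, 117, 117, 116, 118, 119, 124, 137, 142, 146, 146, 147]
```

View pics/s3.png

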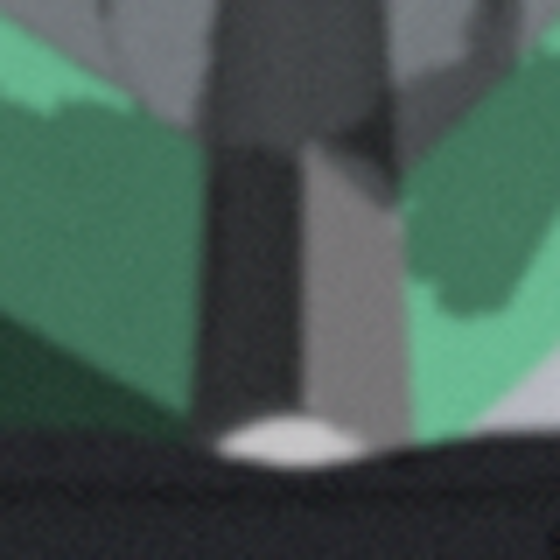

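The bright flat is clear at crop x 300–410, y 150–430, and the dark round side is at x 200–300. I'll fit its plane.

```bash
python3 -c "
from cross import *
import pickle
from scipy.optimize import least_squares
c=pickle.load(open('w.pkl','rb')); P=wpts(c); b=c['img'].mean(2)
sat=c['img'].max(2).astype(int)-c['img'].min(2)
m=(np.hypot(P[...,0]-S[0],P[...,1]-S[1])<.02)&(P[...,2]>.102)&(P[...,2]<.138)
f=m&(b>108)&(b<124)&(sat<20); d=m&(b<52)
q=P[f][:,:2]; k=np.median(q,0); u,s,vt=np.linalg.svd(q-q.mean(0)); n=vt[1]; n*=np.sign(n[1]+n[0]); print(f.sum(),k,s,'flat az',np.degrees(np.arctan2(n[1],n[0])))
e=P[d][:,:2]
r=least_squares(lambda x:np.hypot(*(e-x).T)-.0125,S,loss='soft_l1',f_scale=.001); print('circle',r.x, 'dist to flat',(q.mean(0)-r.x)@n)
"
```

```text
366 [0.53384887 0.07070717] [0.0903643  0.00750796] flat az 68.03529185040144
circle [0.53117367 0.06195697] dist to flat 0.008872836531920255
```

>>> step_arm(
  rows=[
    {"dx": 0.008,"dy": -0.016,"dz": 0,"ax": 0,"ay": 0,"az": 0.145,"gripper": 1},
    {"dx": 0.016,"dy": -0.032,"dz": 0,"ax": 0,"ay": 0,"az": 0.29,"gripper": 1},
    {"dx": 0.024,"dy": -0.05,"dz": 0,"ax": 0,"ay": 0,"az": 0.435,"gripper": 1},
    {"dx": 0.034,"dy": -0.068,"dz": 0,"ax": 0,"ay": 0,"az": 0.58,"gripper": 1},
    {"dx": 0.041,"dy": -0.082,"dz": 0,"ax": 0,"ay": 0,"az": 0.724,"gripper": 1},
    {"dx": 0.041,"dy": -0.082,"dz": 0,"ax": 0,"ay": 0,"az": 0.724,"gripper": 1},
    {"dx": 0.041,"dy": -0.082,"dz": -0.02,"ax": 0,"ay": 0,"az": 0.724,"gripper": 1},
    {"dx": 0.041,"dy": -0.082,"dz": -0.04,"ax": 0,"ay": 0,"az": 0.724,"gripper": 1},
    {"dx": 0.041,"dy": -0.082,"dz": -0.06,"ax": 0,"ay": 0,"az": 0.724,"gripper": 1},
    {"dx": 0.041,"dy": -0.082,"dz": -0.068,"ax": 0,"ay": 0,"az": 0.724,"gripper": 1},
  ],
)

```text
time_s: 4.2
tool_pos: [0.5296, 0.0621, 0.1243]
tool_rot: [[-0.926, 0.377, -0.003], [0.377, 0.926, 0.0], [0.003, -0.001, -1.0]]
ft_force: [-0.5, 0.3, 0.0]
gripper_width: 0.0852
gripper_force: 0.0
```

>>> step_arm(
  squeeze=30,
  rows=[
    {"dx": 0,"dy": 0,"dz": 0,"ax": 0,"ay": 0,"az": 0,"gripper": 0},
    {"dx": 0,"dy": 0,"dz": 0,"ax": 0,"ay": 0,"az": 0,"gripper": 0},
    {"dx": 0,"dy": 0,"dz": 0,"ax": 0,"ay": 0,"az": 0,"gripper": 0},
    {"dx": 0,"dy": 0,"dz": 0,"ax": 0,"ay": 0,"az": 0,"gripper": 0},
    {"dx": 0,"dy": 0,"dz": 0,"ax": 0,"ay": 0,"az": 0,"gripper": 0},
    {"dx": 0,"dy": 0,"dz": 0,"ax": 0,"ay": 0,"az": 0,"gripper": 0},
    {"dx": 0,"dy": 0,"dz": 0,"ax": 0,"ay": 0,"az": 0,"gripper": 0},
    {"dx": 0,"dy": 0,"dz": 0,"ax": 0,"ay": 0,"az": 0,"gripper": 0},
    {"dx": 0,"dy": 0,"dz": 0,"ax": 0,"ay": 0,"az": 0,"gripper": 0},
    {"dx": 0,"dy": 0,"dz": 0,"ax": 0,"ay": 0,"az": 0,"gripper": 0},
  ],
)

```text
time_s: 5.45
tool_pos: [0.5303, 0.0595, 0.1262]
tool_rot: [[-0.927, 0.374, -0.001], [0.374, 0.927, -0.003], [-0.001, -0.004, -1.0]]
ft_force: [-3.0, -7.1, 4.7]
gripper_width: 0.0205
gripper_force: 31.8
```

>>> step_arm(
  rows=[
    {"dx": 0,"dy": -0.002,"dz": 0,"ax": 0,"ay": 0,"az": -0.1,"gripper": 0},
    {"dx": 0,"dy": -0.002,"dz": 0,"ax": 0,"ay": 0,"az": -0.26,"gripper": 0},
    {"dx": 0,"dy": -0.0015,"dz": 0,"ax": 0,"ay": 0,"az": -0.42,"gripper": 0},
    {"dx": -0.0005,"dy": -0.001,"dz": 0,"ax": 0,"ay": 0,"az": -0.58,"gripper": 0},
    {"dx": -0.001,"dy": -0.001,"dz": 0,"ax": 0,"ay": 0,"az": -0.74,"gripper": 0},
    {"dx": -0.001,"dy": -0.0005,"dz": 0,"ax": 0,"ay": 0,"az": -0.9,"gripper": 0},
    {"dx": -0.0015,"dy": 0,"dz": 0,"ax": 0,"ay": 0,"az": -1.06,"gripper": 0},
    {"dx": -0.0015,"dy": 0,"dz": 0,"ax": 0,"ay": 0,"az": -1.22,"gripper": 0},
    {"dx": -0.0015,"dy": 0,"dz": 0,"ax": 0,"ay": 0,"az": -1.38,"gripper": 0},
    {"dx": -0.0015,"dy": 0,"dz": 0,"ax": 0,"ay": 0,"az": -1.38,"gripper": 0},
  ],
)

```text
time_s: 6.7
tool_pos: [0.5288, 0.0614, 0.1262]
tool_rot: [[0.194, 0.981, -0.001], [0.981, -0.194, -0.0], [-0.0, -0.001, -1.0]]
ft_force: [-1.2, -1.4, 4.5]
gripper_width: 0.0209
gripper_force: 33.1
```

>>> step_arm(
  rows=[
    {"dx": 0,"dy": 0,"dz": 0,"ax": 0,"ay": 0,"az": 0,"gripper": 0},
    {"dx": 0,"dy": 0,"dz": 0,"ax": 0,"ay": 0,"az": 0,"gripper": 0},
    {"dx": 0,"dy": 0,"dz": 0,"ax": 0,"ay": 0,"az": 0,"gripper": 0},
    {"dx": 0,"dy": 0,"dz": 0,"ax": 0,"ay": 0,"az": 0,"gripper": 0},
    {"dx": 0,"dy": 0,"dz": 0,"ax": 0,"ay": 0,"az": 0,"gripper": 0},
    {"dx": 0,"dy": 0,"dz": 0,"ax": 0,"ay": 0,"az": 0,"gripper": 0},
    {"dx": 0,"dy": 0,"dz": 0,"ax": 0,"ay": 0,"az": 0,"gripper": 0},
    {"dx": 0,"dy": 0,"dz": 0,"ax": 0,"ay": 0,"az": 0,"gripper": 0},
    {"dx": 0,"dy": 0,"dz": 0,"ax": 0,"ay": 0,"az": 0,"gripper": 0},
    {"dx": 0,"dy": 0,"dz": 0,"ax": 0,"ay": 0,"az": 0,"gripper": 0},
  ],
)

```text
time_s: 7.95
tool_pos: [0.5288, 0.0614, 0.1262]
tool_rot: [[0.193, 0.981, -0.001], [0.981, -0.193, -0.0], [-0.0, -0.001, -1.0]]
ft_force: [-1.9, -0.1, 5.1]
gripper_width: 0.0203
gripper_force: 33.1
```

>>> step_arm(
  rows=[
    {"dx": 0,"dy": 0,"dz": 0,"ax": 0,"ay": 0,"az": 0,"gripper": 1},
    {"dx": 0,"dy": 0,"dz": 0,"ax": 0,"ay": 0,"az": 0,"gripper": 1},
    {"dx": 0,"dy": 0,"dz": 0,"ax": 0,"ay": 0,"az": 0,"gripper": 1},
    {"dx": 0,"dy": 0,"dz": 0,"ax": 0,"ay": 0,"az": 0,"gripper": 1},
    {"dx": 0,"dy": 0,"dz": 0,"ax": 0,"ay": 0,"az": 0,"gripper": 1},
    {"dx": 0,"dy": 0,"dz": 0,"ax": 0,"ay": 0,"az": 0,"gripper": 1},
    {"dx": 0,"dy": 0,"dz": 0.02,"ax": 0,"ay": 0,"az": 0,"gripper": 1},
    {"dx": 0,"dy": 0,"dz": 0.05,"ax": 0,"ay": 0,"az": 0,"gripper": 1},
    {"dx": 0,"dy": 0,"dz": 0.08,"ax": 0,"ay": 0,"az": 0,"gripper": 1},
    {"dx": 0,"dy": 0,"dz": 0.1,"ax": 0,"ay": 0,"az": 0,"gripper": 1},
  ],
)

```text
time_s: 9.2
tool_pos: [0.5296, 0.0615, 0.2267]
tool_rot: [[0.193, 0.981, 0.002], [0.981, -0.193, -0.0], [0.0, 0.002, -1.0]]
ft_force: [-0.4, -0.3, -0.3]
gripper_width: 0.0853
gripper_force: 0.0
```

>>> step_arm(
  rows=[
    {"dx": 0.003,"dy": -0.035,"dz": 0,"ax": 0,"ay": 0,"az": -0.09,"gripper": 1},
    {"dx": 0.006,"dy": -0.07,"dz": 0,"ax": 0,"ay": 0,"az": -0.18,"gripper": 1},
    {"dx": 0.009,"dy": -0.105,"dz": 0,"ax": 0,"ay": 0,"az": -0.27,"gripper": 1},
    {"dx": 0.012,"dy": -0.14,"dz": -0.01,"ax": 0,"ay": 0,"az": -0.36,"gripper": 1},
    {"dx": 0.015,"dy": -0.175,"dz": -0.03,"ax": 0,"ay": 0,"az": -0.45,"gripper": 1},
    {"dx": 0.018,"dy": -0.21,"dz": -0.05,"ax": 0,"ay": 0,"az": -0.54,"gripper": 1},
    {"dx": 0.02,"dy": -0.243,"dz": -0.07,"ax": 0,"ay": 0,"az": -0.63,"gripper": 1},
    {"dx": 0.02,"dy": -0.243,"dz": -0.09,"ax": 0,"ay": 0,"az": -0.646,"gripper": 1},
    {"dx": 0.02,"dy": -0.243,"dz": -0.09,"ax": 0,"ay": 0,"az": -0.646,"gripper": 1},
    {"dx": 0.02,"dy": -0.243,"dz": -0.09,"ax": 0,"ay": 0,"az": -0.646,"gripper": 1},
  ],
)

```text
time_s: 10.45
tool_pos: [0.5495, -0.1813, 0.1358]
tool_rot: [[0.744, 0.668, 0.0], [0.668, -0.744, -0.0], [0.0, 0.0, -1.0]]
ft_force: [0.0, -0.2, -0.2]
gripper_width: 0.0853
gripper_force: 0.0
```

```bash
python3 look.py p1 .549 -.182 .03 95; python3 -c "
from h import *
import pickle
c=pickle.load(open('w.pkl','rb')); P=wpts(c); I=c['img'].astype(int)
m=(np.hypot(P[...,0]-.549,P[...,1]+.182)<.055)
d=m&(P[...,2]>.012)&(P[...,2]<.024); h=m&(P[...,2]>.043)&(P[...,2]<.049)
for k in(d,h): print(k.sum(),P[k].mean(0),cv2.minEnclosingCircle((P[k][:,:2]*1000).astype(np.float32)))
b=m&(I[...,0]>I[...,2]*1.5)&(I[...,0]>90); v,u=np.nonzero(b); print('brass',b.sum(),u.mean(),v.mean(),P[b].mean(0),np.median(P[b],0))
"
```

```text
10.45 [ 0.54949644 -0.18126847  0.13578771] 0.08530890298217034
317 206
origin 222 111
scale 2
4053 [ 0.5537837  -0.1791754   0.01823478] ((549.0732421875, -183.33956909179688), 40.522403717041016)
1685 [ 0.54989286 -0.18260012  0.0461076 ] ((549.3125610351562, -183.3146514892578), 22.45675277709961)
brass 277 319.5667870036101 174.20938628158845 [ 0.57057861 -0.16472555  0.03749837] [ 0.57134819 -0.16488421  0.03684787]
```

View pics/p1.png

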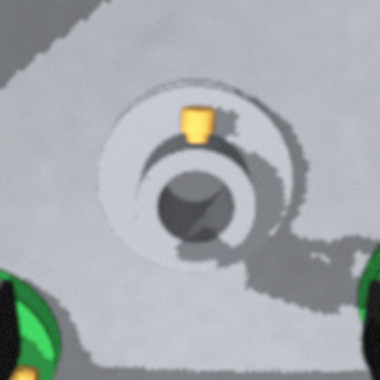

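The grey pulley sits at crop (197,205) with the brass screw straight ahead at (197,123). Green look-alikes show only at the corners. I'm descending to grip its hub.

>>> step_arm(
  squeeze=40,
  rows=[
    {"dx": 0,"dy": -0.002,"dz": -0.02,"ax": 0,"ay": 0,"az": -0.026,"gripper": 0.85},
    {"dx": 0,"dy": -0.002,"dz": -0.04,"ax": 0,"ay": 0,"az": -0.026,"gripper": 0.85},
    {"dx": 0,"dy": -0.002,"dz": -0.06,"ax": 0,"ay": 0,"az": -0.026,"gripper": 0.85},
    {"dx": 0,"dy": -0.002,"dz": -0.08,"ax": 0,"ay": 0,"az": -0.026,"gripper": 0.85},
    {"dx": 0,"dy": -0.002,"dz": -0.091,"ax": 0,"ay": 0,"az": -0.026,"gripper": 0.85},
    {"dx": 0,"dy": -0.002,"dz": -0.091,"ax": 0,"ay": 0,"az": -0.026,"gripper": 0.85},
    {"dx": 0,"dy": -0.002,"dz": -0.091,"ax": 0,"ay": 0,"az": -0.026,"gripper": 0},
    {"dx": 0,"dy": -0.002,"dz": -0.091,"ax": 0,"ay": 0,"az": -0.026,"gripper": 0},
    {"dx": 0,"dy": -0.002,"dz": -0.091,"ax": 0,"ay": 0,"az": -0.026,"gripper": 0},
    {"dx": 0,"dy": -0.002,"dz": -0.091,"ax": 0,"ay": 0,"az": -0.026,"gripper": 0},
  ],
)

```text
time_s: 11.75
tool_pos: [0.5499, -0.1837, 0.0454]
tool_rot: [[0.762, 0.648, 0.002], [0.648, -0.762, -0.001], [0.001, 0.002, -1.0]]
ft_force: [-0.1, 0.5, 5.9]
gripper_width: 0.042
gripper_force: 42.4
```

>>> step_arm(
  rows=[
    {"dx": 0,"dy": 0,"dz": 0,"ax": 0,"ay": 0,"az": 0,"gripper": 0},
    {"dx": 0,"dy": 0,"dz": 0,"ax": 0,"ay": 0,"az": 0,"gripper": 0},
    {"dx": 0,"dy": 0,"dz": 0,"ax": 0,"ay": 0,"az": 0,"gripper": 0},
    {"dx": 0,"dy": 0,"dz": 0,"ax": 0,"ay": 0,"az": 0,"gripper": 0},
    {"dx": 0,"dy": 0,"dz": 0,"ax": 0,"ay": 0,"az": 0,"gripper": 0},
    {"dx": 0,"dy": 0,"dz": 0,"ax": 0,"ay": 0,"az": 0,"gripper": 0},
    {"dx": 0,"dy": 0,"dz": 0,"ax": 0,"ay": 0,"az": 0,"gripper": 0},
    {"dx": 0,"dy": 0,"dz": 0,"ax": 0,"ay": 0,"az": 0,"gripper": 0},
    {"dx": 0,"dy": 0,"dz": 0.001,"ax": 0,"ay": 0,"az": 0,"gripper": 0},
    {"dx": 0,"dy": 0,"dz": 0.001,"ax": 0,"ay": 0,"az": 0,"gripper": 0},
  ],
)

```text
time_s: 13.0
tool_pos: [0.5494, -0.1836, 0.0455]
tool_rot: [[0.762, 0.648, 0.0], [0.648, -0.762, -0.0], [0.0, 0.0, -1.0]]
ft_force: [-0.1, 0.4, 2.0]
gripper_width: 0.0423
gripper_force: 42.1
```

>>> step_arm(
  rows=[
    {"dx": 0,"dy": 0,"dz": 0.01,"ax": 0,"ay": 0,"az": 0,"gripper": 0},
    {"dx": 0,"dy": 0,"dz": 0.03,"ax": 0,"ay": 0,"az": 0,"gripper": 0},
    {"dx": 0,"dy": 0,"dz": 0.05,"ax": 0,"ay": 0,"az": 0,"gripper": 0},
    {"dx": 0,"dy": 0,"dz": 0.07,"ax": 0,"ay": 0,"az": 0,"gripper": 0},
    {"dx": 0,"dy": 0,"dz": 0.09,"ax": 0,"ay": 0,"az": 0,"gripper": 0},
    {"dx": 0,"dy": 0,"dz": 0.11,"ax": 0,"ay": 0,"az": 0,"gripper": 0},
    {"dx": 0,"dy": 0,"dz": 0.13,"ax": 0,"ay": 0,"az": 0,"gripper": 0},
    {"dx": 0,"dy": 0,"dz": 0.15,"ax": 0,"ay": 0,"az": 0,"gripper": 0},
    {"dx": 0,"dy": 0,"dz": 0.165,"ax": 0,"ay": 0,"az": 0,"gripper": 0},
    {"dx": 0,"dy": 0,"dz": 0.175,"ax": 0,"ay": 0,"az": 0,"gripper": 0},
  ],
)

```text
time_s: 14.25
tool_pos: [0.5491, -0.1834, 0.221]
tool_rot: [[0.762, 0.648, -0.0], [0.648, -0.762, 0.0], [-0.0, -0.0, -1.0]]
ft_force: [0.3, -0.6, -3.5]
gripper_width: 0.0423
gripper_force: 41.5
```

>>> step_arm(
  rows=[
    {"dx": -0.002,"dy": 0.025,"dz": 0,"ax": 0,"ay": 0,"az": -0.1,"gripper": 0},
    {"dx": -0.004,"dy": 0.05,"dz": 0,"ax": 0,"ay": 0,"az": -0.2,"gripper": 0},
    {"dx": -0.006,"dy": 0.08,"dz": 0,"ax": 0,"ay": 0,"az": -0.3,"gripper": 0},
    {"dx": -0.008,"dy": 0.11,"dz": 0,"ax": 0,"ay": 0,"az": -0.41,"gripper": 0},
    {"dx": -0.01,"dy": 0.14,"dz": 0,"ax": 0,"ay": 0,"az": -0.52,"gripper": 0},
    {"dx": -0.012,"dy": 0.17,"dz": 0,"ax": 0,"ay": 0,"az": -0.63,"gripper": 0},
    {"dx": -0.015,"dy": 0.2,"dz": 0,"ax": 0,"ay": 0,"az": -0.74,"gripper": 0},
    {"dx": -0.017,"dy": 0.225,"dz": 0,"ax": 0,"ay": 0,"az": -0.83,"gripper": 0},
    {"dx": -0.0186,"dy": 0.2446,"dz": 0,"ax": 0,"ay": 0,"az": -0.899,"gripper": 0},
    {"dx": -0.0186,"dy": 0.2446,"dz": 0,"ax": 0,"ay": 0,"az": -0.899,"gripper": 0},
  ],
)

```text
time_s: 15.5
tool_pos: [0.5299, 0.0622, 0.22]
tool_rot: [[0.982, -0.19, -0.001], [-0.19, -0.982, 0.0], [-0.001, 0.0, -1.0]]
ft_force: [-0.3, 0.7, -2.5]
gripper_width: 0.0422
gripper_force: 41.6
```

```bash
python3 -c "
from h import *
import pickle
s,c=wrist(); pickle.dump(c,open('w.pkl','wb')); print(s['tool_pos'],s['ft_force'])
cv2.imwrite('pics/t1.png',c['img'][:,:,::-1])
P=wpts(c); I=c['img'].astype(int); S=s['tool_pos']
m=(np.hypot(P[...,0]-S[0],P[...,1]-S[1])<.055)
for lo,hi in((.205,.225),(.18,.194)):
    k=m&(P[...,2]>lo)&(P[...,2]<hi); print(k.sum(),P[k].mean(0))
b=(I[...,0]>I[...,2]*1.5)&(I[...,0]>90)&(P[...,2]>.15); v,u=np.nonzero(b); print('brass',b.sum(),u.mean(),v.mean(),np.median(P[b],0)-S)
sc=camera('scene'); cv2.imwrite('pics/t2.png',cv2.resize(sc['img'][100:230,290:450],None,fx=4,fy=4,interpolation=2)[:,:,::-1])
"
```

```text
[0.52992744 0.06224959 0.22000938] [-0.31386107  0.67710934 -2.5320009 ]
7549 [0.535329   0.06224691 0.2170321 ]
5769 [0.54800584 0.05976166 0.19213349]
brass 754 317.7785145888594 212.09151193633951 [ 0.02906747 -0.00467985 -0.00878005]
```

View pics/t1.png

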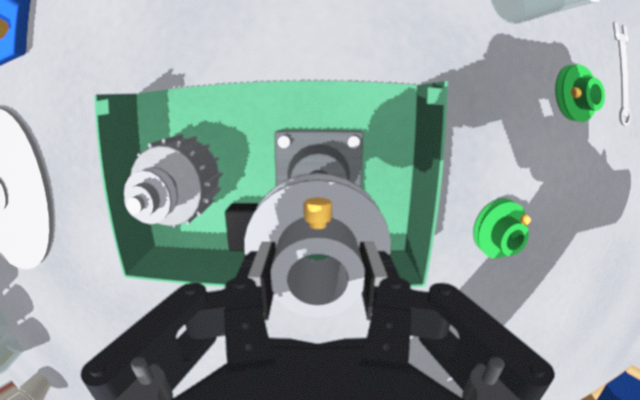

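The grey pulley is held level with the brass screw at (318,212), pointing straight to the open side. The hub bore is at about (317,278). I'll check the bore centre against the TCP.

```bash
python3 -c "
from h import *
import pickle
from scipy.optimize import least_squares
c=pickle.load(open('w.pkl','rb')); T=c['T']@np.linalg.inv(np.array(c['T_tool_cam'])); P=wpts(c); Q=(P-T[:3,3])@T[:3,:3]
r=np.hypot(Q[...,0],Q[...,1])
h=(r<.026)&(abs(Q[...,1])<.02)&(Q[...,2]>-.012)&(Q[...,2]<.006); print(h.sum(), np.percentile(Q[h][:,2],[5,50,95]))
z=np.median(Q[h][:,2]); top=h&(abs(Q[...,2]-z)<.003)
q=Q[top]
# ring edges along tool x in strips
R=[]
for y in np.arange(-.010,.0105,.002):
    x=np.sort(q[abs(q[:,1]-y)<.001][:,0]); g=np.diff(x); j=g.argmax(); R.append((y,x[0],x[j],x[j+1],x[-1]))
    print((np.array(R[-1])*1e3).round(1))
"
```

```text
4418 [-0.00155431 -0.00048641  0.00446616]
[-10.  -22.  -10.3   9.4  19.8]
[ -8.  -21.3 -12.   10.8  20.5]
[ -6.  -22.3 -12.2  12.4  20.7]
[ -4.  -22.9 -13.6  12.7  21.3]
[ -2.  -22.6 -14.   13.3  21.3]
[  0.  -22.8 -14.   13.4  21.3]
[  2.  -24.  -14.   12.7  21.3]
[  4.  -22.3 -12.9  12.   21. ]
[  6.  -21.1 -11.1  11.3  20.7]
[  8.  -21.1 -10.4   9.1  20. ]
[ 10.  -19.5  -8.    7.7  18.8]
```

>>> step_arm(
  rows=[
    {"dx": 0,"dy": 0,"dz": 0,"ax": 0,"ay": 0,"az": 0,"gripper": 0},
    {"dx": 0,"dy": 0,"dz": -0.005,"ax": 0,"ay": 0,"az": 0,"gripper": 0},
    {"dx": 0,"dy": 0,"dz": -0.01,"ax": 0,"ay": 0,"az": 0,"gripper": 0},
    {"dx": 0,"dy": 0,"dz": -0.015,"ax": 0,"ay": 0,"az": 0,"gripper": 0},
    {"dx": 0,"dy": 0,"dz": -0.02,"ax": 0,"ay": 0,"az": 0,"gripper": 0},
    {"dx": 0,"dy": 0,"dz": -0.025,"ax": 0,"ay": 0,"az": 0,"gripper": 0},
    {"dx": 0,"dy": 0,"dz": -0.025,"ax": 0,"ay": 0,"az": 0,"gripper": 0},
    {"dx": 0,"dy": 0,"dz": -0.025,"ax": 0,"ay": 0,"az": 0,"gripper": 0},
    {"dx": 0,"dy": 0,"dz": -0.025,"ax": 0,"ay": 0,"az": 0,"gripper": 0},
    {"dx": 0,"dy": 0,"dz": -0.025,"ax": 0,"ay": 0,"az": 0,"gripper": 0},
  ],
)

```text
time_s: 16.85
tool_pos: [0.5308, 0.0611, 0.1955]
tool_rot: [[0.981, -0.193, 0.0], [-0.193, -0.981, -0.0], [0.0, -0.0, -1.0]]
ft_force: [-0.9, -0.6, -2.9]
gripper_width: 0.0423
gripper_force: 41.6
```

>>> step_arm(
  rows=[
    {"dx": 0.0003,"dy": 0.0002,"dz": -0.002,"ax": 0,"ay": 0,"az": 0,"gripper": 0},
    {"dx": 0.0003,"dy": 0.0002,"dz": -0.004,"ax": 0,"ay": 0,"az": 0,"gripper": 0},
    {"dx": 0.0003,"dy": 0.0002,"dz": -0.006,"ax": 0,"ay": 0,"az": 0,"gripper": 0},
    {"dx": 0.0003,"dy": 0.0002,"dz": -0.008,"ax": 0,"ay": 0,"az": 0,"gripper": 0},
    {"dx": 0.0003,"dy": 0.0002,"dz": -0.01,"ax": 0,"ay": 0,"az": 0,"gripper": 0},
    {"dx": 0.0003,"dy": 0.0002,"dz": -0.012,"ax": 0,"ay": 0,"az": 0,"gripper": 0},
    {"dx": 0.0003,"dy": 0.0002,"dz": -0.013,"ax": 0,"ay": 0,"az": 0,"gripper": 0},
    {"dx": 0.0003,"dy": 0.0002,"dz": -0.013,"ax": 0,"ay": 0,"az": 0,"gripper": 0},
    {"dx": 0.0003,"dy": 0.0002,"dz": -0.013,"ax": 0,"ay": 0,"az": 0,"gripper": 0},
    {"dx": 0.0003,"dy": 0.0002,"dz": -0.013,"ax": 0,"ay": 0,"az": 0,"gripper": 0},
  ],
)

```text
time_s: 18.1
tool_pos: [0.531, 0.0613, 0.1824]
tool_rot: [[0.981, -0.193, 0.0], [-0.193, -0.981, -0.0], [0.0, -0.0, -1.0]]
ft_force: [0.1, 0.2, -2.9]
gripper_width: 0.0423
gripper_force: 41.6
```

>>> step_arm(
  rows=[
    {"dx": 0,"dy": 0,"dz": -0.005,"ax": 0,"ay": 0,"az": 0,"gripper": 0},
    {"dx": 0,"dy": 0,"dz": -0.01,"ax": 0,"ay": 0,"az": 0,"gripper": 0},
    {"dx": 0,"dy": 0,"dz": -0.016,"ax": 0,"ay": 0,"az": 0,"gripper": 0},
    {"dx": 0,"dy": 0,"dz": -0.022,"ax": 0,"ay": 0,"az": 0,"gripper": 0},
    {"dx": 0,"dy": 0,"dz": -0.028,"ax": 0,"ay": 0,"az": 0,"gripper": 0},
    {"dx": 0,"dy": 0,"dz": -0.034,"ax": 0,"ay": 0,"az": 0,"gripper": 0},
    {"dx": 0,"dy": 0,"dz": -0.04,"ax": 0,"ay": 0,"az": 0,"gripper": 0},
    {"dx": 0,"dy": 0,"dz": -0.046,"ax": 0,"ay": 0,"az": 0,"gripper": 0},
    {"dx": 0,"dy": 0,"dz": -0.052,"ax": 0,"ay": 0,"az": 0,"gripper": 0},
    {"dx": 0,"dy": 0,"dz": -0.052,"ax": 0,"ay": 0,"az": 0,"gripper": 0},
  ],
)

```text
time_s: 19.35
tool_pos: [0.5306, 0.0613, 0.1298]
tool_rot: [[0.981, -0.193, -0.001], [-0.193, -0.981, 0.0], [-0.001, 0.0, -1.0]]
ft_force: [-0.2, 0.5, -3.3]
gripper_width: 0.0424
gripper_force: 41.5
```

>>> step_arm(
  rows=[
    {"dx": 0,"dy": 0,"dz": 0,"ax": 0,"ay": 0,"az": 0,"gripper": 0},
    {"dx": 0,"dy": 0,"dz": 0,"ax": 0,"ay": 0,"az": 0,"gripper": 0},
    {"dx": 0,"dy": 0,"dz": 0,"ax": 0,"ay": 0,"az": 0,"gripper": 0},
    {"dx": 0,"dy": 0,"dz": 0,"ax": 0,"ay": 0,"az": 0,"gripper": 0},
    {"dx": 0,"dy": 0,"dz": 0,"ax": 0,"ay": 0,"az": 0,"gripper": 0},
    {"dx": 0,"dy": 0,"dz": 0,"ax": 0,"ay": 0,"az": 0,"gripper": 0},
    {"dx": 0,"dy": 0,"dz": 0,"ax": 0,"ay": 0,"az": 0,"gripper": 0},
    {"dx": 0,"dy": 0,"dz": 0,"ax": 0,"ay": 0,"az": 0,"gripper": 0},
    {"dx": 0,"dy": 0,"dz": 0,"ax": 0,"ay": 0,"az": 0,"gripper": 0},
    {"dx": 0,"dy": 0,"dz": 0,"ax": 0,"ay": 0,"az": 0,"gripper": 0},
  ],
)

```text
time_s: 20.6
tool_pos: [0.531, 0.0613, 0.1303]
tool_rot: [[0.981, -0.193, 0.0], [-0.193, -0.981, -0.0], [0.0, 0.0, -1.0]]
ft_force: [-0.9, 0.4, -2.5]
gripper_width: 0.0425
gripper_force: 41.5
```

```bash
python3 -c "
from h import *
s,c=wrist(); print(s['time_s'],s['tool_pos'],s['ft_force'])
P=wpts(c); I=c['img'].astype(int); S=s['tool_pos']
b=(I[...,0]>I[...,2]*1.5)&(I[...,0]>90)&(np.hypot(P[...,0]-S[0],P[...,1]-S[1])<.05); v,u=np.nonzero(b); p=np.median(P[b],0); print('brass',b.sum(),p,np.degrees(np.arctan2(*(p-S)[[1,0]])))
k=(np.hypot(P[...,0]-S[0],P[...,1]-S[1])<.039)&(np.hypot(P[...,0]-S[0],P[...,1]-S[1])>.026)&(P[...,2]>.09)&(P[...,2]<.115)&(P[...,0]>S[0]+.02)
print('disc top z',np.median(P[k][:,2]))
k=(np.hypot(P[...,0]-.5308,P[...,1]-.061)<.013)&(P[...,2]>.138)&(P[...,2]<.15); print('spindle top',k.sum(),P[k].mean(0))
cv2.imwrite('pics/f1.png',c['img'][:,:,::-1])
"
```

```text
20.6 [0.53097168 0.06131477 0.13031753] [-0.9435507   0.41691318 -2.51533162]
brass 750 [0.55983505 0.05654429 0.12153218] -9.384884189801653
disc top z 0.10300332511137537
spindle top 2256 [0.53281411 0.06143645 0.14456684]
```

View pics/f1.png

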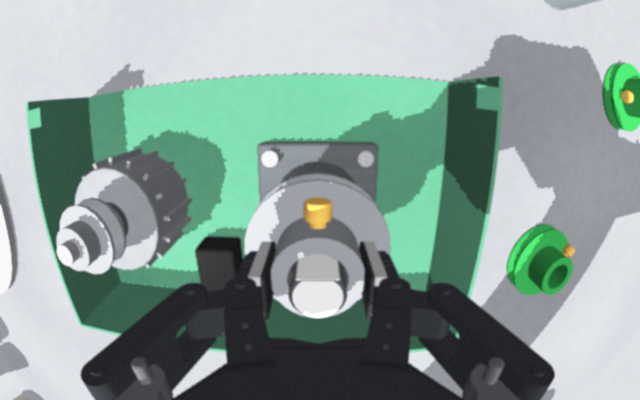

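The pulley is on the spindle. The flat at (318,265) faces the screw at (318,212) and the open side. The disc top reads 0.103 m, so the groove is at 0.094 m. The job is ready to hand in.

```bash
python3 -c "
from rig import job_done
print(job_done())"
```

```text
the job is handed in; nothing more can be done
None
```

The job is handed in with the pulley held hub up on the spindle, the flat squarely out of the open side, the set-screw square on the flat and the groove at the motor's 94 mm by my last measurement; the glass tube, tin and spanner were not touched.

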